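# Sweep out the lantern's battery well, load the pack and lock it in

## Task

Get the rechargeable lantern on the coffee table ready for the evening: swing its locking lever well clear of the empty battery well, take the long brush from its wooden stand, sweep the well with two full strokes (down to the well's floor and up to its mouth, each time), and put the brush back upright in its stand. Then set the slim oblong battery pack (not the square speaker) upright in the well, fully home, and swing the lever fully shut over it. Do not shift or tip the other things on the table.

Things in the scene. Friction and masses are not known exactly. Their poses are not given: they have to be found in the camera images.
- lantern: fixed lantern. Origin on the table under the centre of the battery well. Dark steel well block: 100 (x) x 155 (y) x 85 mm high, centred on the origin; from its top opens the well, 48 x 94 mm (x, y), 65 mm deep, mouth chamfered 3 mm. A glass-sided housing 114 x 114 mm, 198 mm high, stands at its +y side (centre y = +152 mm). z up.
- well (a point): centre of the well's floor, 20 mm above the table, axes as the lantern's; the mouth is 65 mm above it
- lever (a joint): steel locking lever, swinging level on a vertical pivot. 0 rad = fully shut, its arm along the lantern's +y over the middle of the well; it grows as it opens, counter-clockwise from above, to 1.75 rad (arm towards the lantern's -x). It stays where it is left. The arm, 18 mm wide, lies 124 to 136 mm above the table and is 135 mm long from the pivot; a loaded pack's top stands 4 mm under it.
- lever_grip (a point): on the axis of the lever's upright round wooden handle (14 mm diameter, stands 136 to 184 mm above the table, 126 mm from the pivot); the point is 164 mm above the table
- lever_pivot (a point): on the lever's pivot axis, at the underside of the arm: 64 mm from the well's centre towards the lantern's -y, 124 mm above the table; a pillar of 22 mm diameter stands under it
- pack: battery pack, loose: a slim oblong grey plastic block 44 (x) x 90 (y) x 100 mm (z), with two small brass contacts on top, about 0.4 kg, standing on the table. Origin at the centre of its underside. It fits the well either way round with its y along the lantern's y, and then stands 35 mm out of the mouth.
- brush: long round brush, loose, standing head down in its stand. Origin at the centre of the head's lower end, z up along the brush. Head 28 mm diameter, 57 mm long; thin neck 12 mm diameter to 110 mm; dark wooden handle 18 mm diameter from 110 to 195 mm (top). About 0.09 kg.
- brush_tip (a point): the brush's origin: centre of its head's lower end
- stand: fixed light wooden brush stand, 75 x 75 x 75 mm, with a round upright hole in its middle, 36 mm diameter, 63 mm deep. Origin on the table under the hole.
- stand_in (a point): centre of the floor of the stand's hole, 12 mm above the table
- speaker: bystander, loose: square grey speaker block 64 x 64 x 100 mm, origin at the centre of its underside; does not fit the well
- bottle: bystander, loose: green bottle, 74 mm diameter, 290 mm high, origin at its underside
- goblet: bystander, loose: glass goblet, 72 mm diameter, 150 mm high, origin at its underside
- mug: bystander, loose: white mug, 84 mm diameter, 90 mm high, origin at its underside
- matchbox: bystander, loose: long-match box lying flat, 65 x 110 x 25 mm, origin at the centre of its underside
There are look-alikes about, which are no part of the job. Leave any blue, purple or turquoise look-alike of the brush alone.

How it is judged:
By the outcome, as a careful person would: the job done as asked, in the order asked, and still so for the second after the job is handed in, with the robot touching nothing.
It also fails if it takes over 72 s, if anything falls off the work surface, if the arm or the gripper's body presses on something with over 40 N, if the wrist force passes 120 N, or if a joint passes its speed limit or range.

## Robot

A 6-joint arm with a two-finger parallel gripper is mounted at the origin on the work surface. World frame = base frame: x ahead of the robot, y to its left, z up, the work surface at z = 0. Lengths are in m, angles in rad, forces in N, time in s.
With the tool pointing down it reaches from about 0.2 to 0.875 m from the base axis. Payload 3.4 kg.
Tool frame: the origin (TCP) lies midway between the tips of the shut fingers; the grasp point (between the pads) lies 19 mm behind it; z points along the fingers, y is the line along which they close (so a half turn about z gives the same grasp; the last joint's range is limited). The gripper opens to 94 mm and grips with 3 to 60 N. Pads are 16 mm wide; open, the fingers measure 119 mm over their backs; the gripper's body (75 mm by 177 mm) begins 78 mm behind the grasp point.
Start: joints at [-1.351, 0.276, 1.505, -0, 1.361, -0.121], TCP at [0.192, -0.542, 0.205] pointing down, gripper open.
Joint ranges: [-2.89, 2.89], [-0.75, 2.08], [0.22, 2.7], [-1.18, 4.32], [0.11, 2.71], [-2.7, 2.7]. Speed limits (rad/s): [2.57, 2.57, 3.14, 3.14, 3.14, 3.14].

## Interface

Orientations are given as a unit quaternion [w, x, y, z].
In Python, from bench import readout, optics, order gives the robot as it stands.
- The arm moves only by the tool play_rows, never from a script. Its argument "targets" is one flat list of numbers, 5 for each row, row after row: the finger opening in mm, from 0 to 94, then the shift along the tool's x, y, z in mm, then the turn about the tool's z in units of 10 degrees (1.0 is 10 degrees). In form: [claw, x, y, z, roll, claw, x, y, z, roll, ...]. A call has 1 to 10 rows; each row is the pose to reach, as a shift and turn from the pose commanded when the call began, along the tool's axes at that moment; what a row does not reach only later rows make up. A row lasts 1/8 s, in which the tool goes at most 62.5 mm and 10.7 degrees, less where a joint would pass 70% of its speed; a pose out of reach is approached as far as the arm can. A call with a gripper value outside its range is refused whole. The fingers move at their own pace and stop on an object; the grip force is fixed at half the most. Time passes only in rows, so rows that repeat a pose let the fingers close. It gives the time, the measured TCP pose, the force, the opening and the grip force at its end, in the units of the state.
- readout.state(): the state, without advancing time (a new reading comes with each control period).
- optics.read_camera(name): name is "side" or "top"; returns a dict with "image" (420x560x3 uint8, blue, green, red), "range_z" (420x560 float32, m along the optical axis (not along the pixel's ray), 0 where there is no reading), "fx", "fy", "cx", "cy" (pixels), "k1" (the pictures are not rectified: a ray, as slopes to the right and down, at radius r is drawn at 1 + k1 r^2 times it, then the intrinsics apply), "pose" (4x4, takes a point from camera to world coordinates). Camera axes: x right, y down, z forward; pixel columns grow to the right and rows downward; lengths in m; the calibration is good to about 2 mm. A picture is of the moment at which its call begins.
- order.sign_off(): hands the job in; it is judged then, once.
Trained networks look in the newest picture that a camera, given by its name, has taken for a name from the list of things; names that differ only in an ending like _2 or _b are one class to them, and where a whole thing is asked for, a point or a joint stands for the part that bears it (a point fixed in the world has none). Each returns a list of dicts, best first, with "confidence" (0 to 1); they miss things now and then, are a little off and sometimes report something else, mostly with a low value. They report only what shows in the picture. A call takes as long as a camera call. They do not tell look-alikes from the thing itself.
- optics.regions_of(camera, thing): "region" (420x560 bool, what is visible of it) and "pixel" ([column, row] in pixels, amid what is visible of it).
The state is a dict: "time_s": time; "q": joint angles; "joint_velocities": joint speeds; "effort": joint torques, N m; "ee_pos": TCP position; "eef_rot": TCP orientation; "force": force on the tool from outside, world axes, zero at the start; "wrist_torque": the same for the moment, N m; "grip_width": finger opening in m; "gripper_force": force on a finger pad.
Only numpy, scipy, OpenCV 4.12 (cv2) and the standard library are available. Lean on these libraries where they do the work, as an engineer would, in place of code of your own. Each camera call takes 0.05 s, during which the arm holds its last target. There are 200 camera calls.

## Working session

There is one attempt and no reset: what is moved stays moved. The work goes in short steps, Python scripts to look and compute and a tool call to move; the robot and the scene stay as the last step left them, time stands still between calls to the robot, and variables do not carry over. Pictures are saved under pics/ and viewed, at most 10 in all, crops included, and the job is handed in when it is done.

Besides the shell and the picture viewer there is one more tool, called after "Call:" as name(argument=value, ...) on one line, values as JSON. play_rows: Moves the arm, as the interface text tells. Its arguments: {"type":"object","properties":{"targets":{"type":"array","items":{"type":"number"}}},"required":["targets"]}

```bash
mkdir -p pics; ls; python3 - <<'E'
from bench import readout, optics
import cv2,numpy as np
s=readout.state();print({k:np.round(v,3) for k,v in s.items()})
for n in("side","top"):
    c=optics.read_camera(n);cv2.imwrite(f"pics/{n}0.png",c["image"])
    np.savez(f"{n}0.npz",**c)
    print(n,c["fx"],c["fy"],c["cx"],c["cy"],c["k1"],np.round(c["pose"],3).tolist())
E
```

```text
pics
{'time_s': np.float64(0.0), 'q': array([-1.351,  0.277,  1.506, -0.   ,  1.361, -0.121]), 'joint_velocities': array([-0.   , -0.001, -0.   ,  0.001, -0.   , -0.   ]), 'effort': array([-0.0000e+00, -4.0458e+01, -2.3723e+01,  7.0000e-02,  3.4000e-02,
       -0.0000e+00]), 'ee_pos': array([ 0.192, -0.541,  0.205]), 'eef_rot': array([-0.001,  0.986,  0.17 , -0.   ]), 'force': array([-0.593, -0.492, -0.401]), 'wrist_torque': array([ 0.053, -0.023, -0.029]), 'gripper_force': np.float64(0.0), 'grip_width': np.float64(0.094)}
side 484.48639238727617 484.48639238727617 287.9379843762533 208.93210327589347 0.019689058701293394 [[0.977, -0.162, 0.14, 0.391], [-0.214, -0.753, 0.623, -0.694], [0.005, -0.638, -0.77, 0.99], [0.0, 0.0, 0.0, 1.0]]
top 396.54715895744994 396.54715895744994 276.8524822908572 211.76038874433706 -0.08218208066612369 [[-0.017, -0.994, 0.105, 0.425], [-1.0, 0.017, 0.007, -0.001], [-0.009, -0.105, -0.994, 1.201], [0.0, 0.0, 0.0, 1.0]]
```

View pics/side0.png

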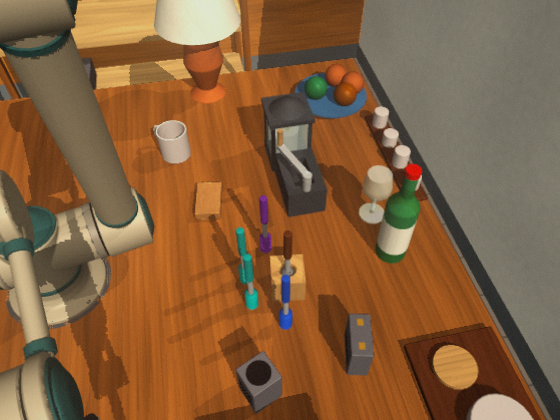

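View pics/top0.png

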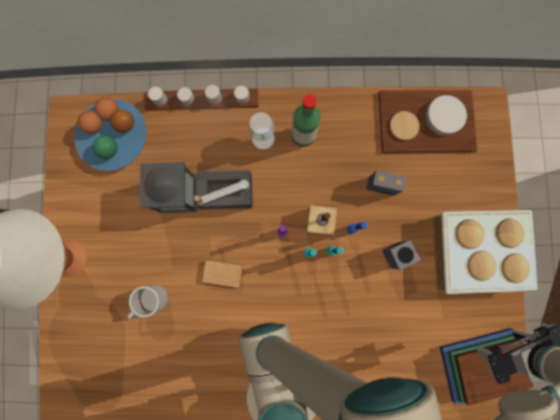

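Side view: the lantern is at (295,160), with its lever partly open from the pivot at (308,180) to a wooden handle near (280,140). Brush candidates are dark wood in the stand (288,260), turquoise (243,250) and (250,280), purple (264,225) and blue (286,300). The dark-wood one fits the description because it is in the light wooden stand. Grey blocks: the slim one with two brass contacts at (359,343) is the pack; the square one at (260,380) is the speaker.

```bash
cat > h.py <<'E'
import numpy as np,cv2
from bench import readout, optics
def cloud(c):
    K=np.array([[c["fx"],0,c["cx"]],[0,c["fy"],c["cy"]],[0,0,1]],float)
    v,u=np.mgrid[0:420,0:560]
    p=np.stack([u,v],-1).reshape(-1,1,2).astype(float)
    n=cv2.undistortPoints(p,K,np.array([c["k1"],0,0,0],float)).reshape(420,560,2)
    z=np.asarray(c["range_z"],float)
    P=np.concatenate([n*z[...,None],z[...,None]],-1)
    P=P@c["pose"][:3,:3].T+c["pose"][:3,3]
    P[z<=0]=np.nan
    return P
def snap(n):
    c=optics.read_camera(n); return c,cloud(c)
def rect(P):
    (cx,cy),(w,h),a=cv2.minAreaRect((P[:,:2]*1000).astype(np.float32))
    return np.round([cx,cy,w,h,a],1)
E
python3 - <<'E'
from h import *
for n in("side","top"):
    c,P=snap(n)
    print(n)
    for t in["lantern","lever","lever_grip","pack","brush","stand","speaker","bottle","goblet","mug","matchbox"]:
        for r in optics.regions_of(n,t)[:6]:
            if r["confidence"]<.3: continue
            Q=P[r["region"]];Q=Q[~np.isnan(Q[:,0])]
            zt=np.percentile(Q[:,2],97); T=Q[Q[:,2]>zt-.008]
            print(t,round(r["confidence"],2),np.round(r["pixel"]),len(Q),"zmax",round(zt,3),"top",rect(T),"med",np.round(np.median(T,0),3))
b=np.vstack([cv2.resize(cv2.imread("pics/side0.png")[180:345,200:400],None,fx=3,fy=3),])
cv2.imwrite("pics/crop1.png",b)
E
```

```text
side
lantern 0.7 [292. 153.] 5591 zmax 0.191 top [601.  268.6 132.4  65.9  77. ] med [0.608 0.3   0.192]
lever 0.89 [288. 159.] 398 zmax 0.177 top [569.6 209.2  10.3   6.6   5.4] med [0.569 0.209 0.177]
lever 0.54 [286. 253.] 345 zmax 0.207 top [ 517.9 -124.6   14.    14.3   60.1] med [ 0.517 -0.125  0.205]
lever_grip 0.97 [290. 158.] 445 zmax 0.181 top [570.7 211.3  12.4  11.7  60.3] med [0.57 0.21 0.18]
lever_grip 0.4 [286. 254.] 342 zmax 0.207 top [ 516.6 -123.4   14.5   14.2   77.8] med [ 0.517 -0.125  0.205]
pack 0.78 [355. 346.] 1579 zmax 0.101 top [ 625.  -316.    91.1   44.2   76.5] med [ 0.624 -0.319  0.098]
brush 0.83 [287. 306.] 507 zmax 0.195 top [ 492.7 -216.5   15.4   17.    22.3] med [ 0.493 -0.218  0.194]
brush 0.8 [250. 291.] 465 zmax 0.195 top [ 428.6 -154.8   14.9   14.4   43.8] med [ 0.429 -0.155  0.193]
brush 0.78 [244. 247.] 342 zmax 0.195 top [424.6 -84.1  15.9  16.9  18. ] med [ 0.424 -0.086  0.193]
brush 0.75 [288. 254.] 377 zmax 0.207 top [ 517.6 -122.4   16.3   15.4   11.2] med [ 0.517 -0.123  0.205]
brush 0.65 [263. 227.] 497 zmax 0.194 top [489.   -9.2  1
[... 1627 characters left out ...]
 top [ 4.966e+02 -2.141e+02  1.550e+01  1.540e+01  1.000e-01] med [ 0.497 -0.214  0.195]
stand 0.68 [402. 255.] 790 zmax 0.104 top [ 415.2 -346.8   65.2   66.7   22.7] med [ 0.415 -0.346  0.101]
speaker 0.71 [398. 258.] 740 zmax 0.104 top [ 415.3 -345.8   64.3   64.8   22.7] med [ 0.415 -0.345  0.101]
bottle 0.67 [308. 121.] 1154 zmax 0.292 top [788.8 -77.2  32.1  32.4  28.6] med [ 0.788 -0.077  0.29 ]
goblet 0.71 [262. 130.] 750 zmax 0.153 top [781.7  47.6  60.2  59.2  75.9] med [0.782 0.048 0.15 ]
mug 0.7 [146. 300.] 957 zmax 0.091 top [299.4 381.9  81.9  81.6  88.9] med [0.298 0.38  0.089]
matchbox 0.72 [222. 276.] 771 zmax 0.029 top [370.3 172.3 105.6  65.2  80.5] med [0.371 0.171 0.025]
```

View pics/crop1.png

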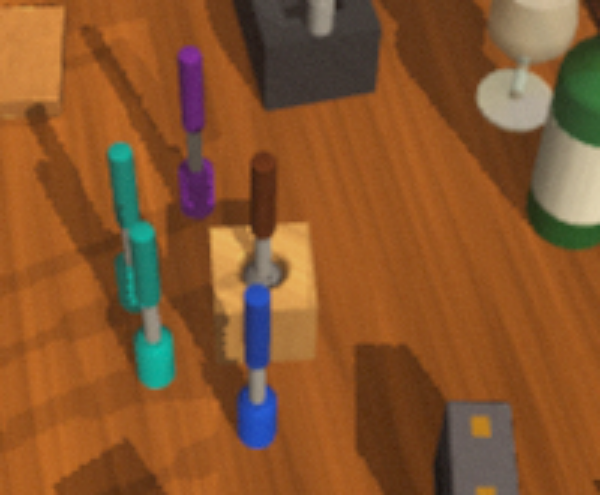

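The crop confirms the dark-wood brush standing in the light stand (crop (262,200), i.e. side px (287,247)), with coloured look-alikes around it. Next, the lantern pose.

```bash
python3 - <<'E'
from h import *
for n in("side","top"):
    c=dict(np.load(n+"0.npz"));P=cloud(c).reshape(-1,3)
    def sel(z0,z1,x0=.5,x1=.72,y0=.02,y1=.4):
        return P[(P[:,2]>z0)&(P[:,2]<z1)&(P[:,0]>x0)&(P[:,0]<x1)&(P[:,1]>y0)&(P[:,1]<y1)]
    print(n)
    T=sel(.078,.092); print("blocktop",len(T),rect(T), T[:,:2].min(0),T[:,:2].max(0))
    T=sel(.15,.203,y0=.2); T=T[T[:,0]>.54]; print("housing",len(T),rect(T))
    T=sel(.05,.085); print("blk50-85",len(T),rect(T))
    T=sel(.13,.142); print("arm",len(T),rect(T))
    T=sel(.165,.19,y0=.15,y1=.23,x0=.55,x1=.59); print("grip",len(T),rect(T))
    T=sel(.02,.07); print("floor",len(T),rect(T))
    img=c["image"]
E
```

```text
side
blocktop 1285 [611.5 220.3 109.  284.9   0.7] [0.55529737 0.07829626] [0.66551605 0.36204573]
housing 1562 [611.7 289.  121.5 169.9   0.8]
blk50-85 1452 [6.120e+02 2.205e+02 1.106e+02 2.851e+02 6.000e-01]
arm 466 [593.  182.3 190.5 105.3  75.9]
grip 46 [571.4 212.   18.   12.6  77.6]
floor 972 [6.107e+02 2.225e+02 1.129e+02 2.902e+02 4.000e-01]
top
blocktop 1198 [615.5 220.4 105.5 275.3   1.2] [0.55988865 0.08210075] [0.66753363 0.35691771]
housing 2050 [614.  288.8 119.3 164.9   0.7]
blk50-85 833 [615.7 225.2 110.8 285.4   0.8]
arm 342 [602.5 180.5 179.4  88.2  76.1]
grip 32 [574.6 212.4  14.1  12.5   7.1]
floor 726 [616.2 224.9 111.8 287.1   2.8]
```

```bash
cat >> h.py <<'E'
def psi():
    w,x,y,z=readout.state()["eef_rot"]
    return np.degrees(np.arctan2(2*(x*y+w*z),1-2*(y*y+z*z)))
def plan(T):
    s=readout.state();w,x,y,z=s["eef_rot"]
    from scipy.spatial.transform import Rotation as R
    M=R.from_quat([x,y,z,w]).as_matrix();p0=psi()
    print("at",np.round(s["ee_pos"],4),"psi",round(p0,1),"Rz",np.round(M[:,2],3),"q6",round(s["q"][5],2),"t",round(s["time_s"],2))
    for t in T:
        d=M.T@(np.array(t[:3])-s["ee_pos"])*1000
        print(t,"->",np.round(d,1),"roll",round(-((t[3]-p0+180)%360-180)/10,2))
E
python3 - <<'E'
from h import *
plan([(.25,-.45,.33,90.7),(.5725,.211,.33,90.7),(.5725,.211,.145,90.7)])
E
```

```text
at [ 0.1922 -0.542   0.2055] psi 19.5 Rz [ 0. -0. -1.] q6 -0.12 t 1.3
(0.25, -0.45, 0.33, 90.7) -> [  85.2  -67.4 -124.5] roll -7.12
(0.5725, 0.211, 0.33, 90.7) -> [ 610.1 -582.5 -124.6] roll -7.12
(0.5725, 0.211, 0.145, 90.7) -> [ 610.1 -582.6   60.4] roll -7.12
```

Call:
play_rows(targets=[45,0,0,-62,-1,45,0,0,-125,-2,45,85,-67,-125,-4,45,610,-582,-125,-7.1,45,610,-582,-125,-7.1,45,610,-582,-125,-7.1,45,610,-582,-125,-7.1,45,610,-582,-125,-7.1,45,610,-582,-125,-7.1,45,610,-582,-125,-7.1])

```text
time_s: 2.55
ee_pos: [0.4206, -0.0953, 0.3307]
eef_rot: [0.001, 0.704, 0.71, 0.0]
force: [1.6, -1.0, -0.2]
grip_width: 0.045
gripper_force: 0.0
```

```bash
python3 - <<'E'
from h import *
plan([(.5725,.211,.33,90.7),(.5725,.211,.145,90.7)])
E
```

```text
at [ 0.4206 -0.0953  0.3307] psi 90.5 Rz [ 0.001 -0.001 -1.   ] q6 -0.39 t 2.55
(0.5725, 0.211, 0.33, 90.7) -> [305.  154.7   0.7] roll -0.02
(0.5725, 0.211, 0.145, 90.7) -> [305.1 154.4 185.7] roll -0.02
```

Call:
play_rows(targets=[45,300,140,0,0,45,300,140,0,0,45,300,140,0,0,45,300,140,0,0,45,300,140,0,0,45,300,140,0,0,45,300,140,0,0,45,300,140,0,0])

```text
time_s: 3.55
ee_pos: [0.5566, 0.2025, 0.3306]
eef_rot: [0.0, 0.704, 0.71, -0.0]
force: [0.4, 0.5, 0.5]
grip_width: 0.0451
gripper_force: 0.0
```

```bash
python3 - <<'E'
from h import *
plan([(.5725,.211,.23,90.7),(.5725,.211,.145,90.7)])
E
```

```text
at [0.5566 0.2025 0.3306] psi 90.4 Rz [-0.    -0.001 -1.   ] q6 0.22 t 3.55
(0.5725, 0.211, 0.23, 90.7) -> [  8.5  15.9 100.6] roll -0.03
(0.5725, 0.211, 0.145, 90.7) -> [  8.6  16.  185.6] roll -0.03
```

Call:
play_rows(targets=[45,8.5,16,0,0,45,8.5,16,60,0,45,8.5,16,120,0,45,8.5,16,160,0,45,8.5,16,185,0,45,8.5,16,185,0,5,8.5,16,185,0,5,8.5,16,185,0,5,8.5,16,185,0,5,8.5,16,185,0])

```text
time_s: 4.8
ee_pos: [0.5735, 0.2129, 0.1462]
eef_rot: [0.0, 0.704, 0.71, 0.001]
force: [-0.5, -0.1, 3.2]
grip_width: 0.0133
gripper_force: 30.0
```

```bash
python3 - <<'E'
from h import *
x,y,z=readout.state()["ee_pos"]
P=np.array([.614,.0915]);d=np.array([x,y])-P;r=np.hypot(*d);a0=np.arctan2(-d[0],d[1]);print(r,a0)
plan([(*(P+r*np.array([-np.sin(a),np.cos(a)])),z,90.7) for a in np.linspace(a0,1.70,11)[1:]])
E
```

```text
0.1279475456423268 0.32245008944477244
at [0.5735 0.2129 0.1462] psi 90.5 Rz [ 0.001  0.    -1.   ] q6 0.23 t 4.8
(np.float64(0.5571744185045312), np.float64(0.2061360664171496), np.float64(0.14621032347355478), 90.7) -> [ -6.6 -16.3  -0. ] roll -0.02
(np.float64(0.5419709472931928), np.float64(0.19724682029288304), np.float64(0.14621032347355478), 90.7) -> [-15.3 -31.6  -0. ] roll -0.02
(np.float64(0.5281321707669624), np.float64(0.18635404756098278), np.float64(0.14621032347355478), 90.7) -> [-26.1 -45.6  -0.1] roll -0.02
(np.float64(0.515920284582509), np.float64(0.17366412757109564), np.float64(0.14621032347355478), 90.7) -> [-38.7 -57.9  -0.1] roll -0.02
(np.float64(0.5055666606036127), np.float64(0.15941748922952884), np.float64(0.14621032347355478), 90.7) -> [-52.8 -68.4  -0.1] roll -0.02
(np.float64(0.49726746322623044), np.float64(0.14388405572553387), np.float64(0.14621032347355478), 90.7) -> [-68.3 -76.8  -0.1] roll -0.02
(np.float64(0.4911799327600147), np.float64(0.1273581304456993), np.float64(0.14621032347355478), 90.7) -> [-84.7 -83.1  -0.1] roll -0.02
(np.float64(0.4874194062829982), np.float64(0.1101528209702078), np.float64(0.14621032347355478), 90.7) -> [-1.019e+02 -8.700e+01 -1.000e-01] roll -0.02
(np.float64(0.48605713241366943), np.float64(0.09259410679642152), np.float64(0.14621032347355478), 90.7) -> [-1.194e+02 -8.850e+01 -1.000e-01] roll -0.02
(np.float64(0.4871189214027434), np.float64(0.07501466318536085), np.float64(0.14621032347355478), 90.7) -> [-1.37e+02 -8.76e+01 -1.00e-01] roll -0.02
```

Call:
play_rows(targets=[5,-6.6,-16.3,0,0,5,-15.3,-31.6,0,0,5,-26.1,-45.6,0,0,5,-38.7,-57.9,0,0,5,-52.8,-68.4,0,0,5,-68.3,-76.8,0,0,5,-84.7,-83.1,0,0,5,-101.9,-87,0,0,5,-119.4,-88.5,0,0,5,-137,-87.6,0,0])

```text
time_s: 6.05
ee_pos: [0.4924, 0.0767, 0.1463]
eef_rot: [0.002, 0.705, 0.709, 0.007]
force: [11.3, 20.8, 2.4]
grip_width: 0.0132
gripper_force: 30.0
```

Call:
play_rows(targets=[5,0,0,0,0,5,0,0,0,0,34,0,0,0,0,34,0,0,0,0,34,0,0,0,0,34,0,0,-60,0,34,0,0,-120,0,34,0,0,-160,0,34,0,0,-160,0])

```text
time_s: 7.18
ee_pos: [0.4876, 0.0745, 0.3081]
eef_rot: [0.002, 0.704, 0.71, 0.001]
force: [0.4, -0.1, -0.5]
grip_width: 0.0337
gripper_force: 0.0
```

```bash
python3 - <<'E'
from h import *
plan([(.5185,-.1225,.30,120),(.5185,-.1225,.16,120)])
for n in("side","top"):
    c,P=snap(n);cv2.imwrite(f"pics/{n}1.png",c["image"]);np.savez(n+"1.npz",**c)
    P=P.reshape(-1,3)
    def sel(z0,z1,x0,x1,y0,y1):
        return P[(P[:,2]>z0)&(P[:,2]<z1)&(P[:,0]>x0)&(P[:,0]<x1)&(P[:,1]>y0)&(P[:,1]<y1)]
    # well interior: dark hole points below mouth
    T=sel(.01,.07,.575,.652,.10,.22);print(n,"well pts",len(T),rect(T))
    for y in(.10,.11,.205,.215):
        pass
    F=sel(.01,.03,.58,.65,.1,.215);print("floor",len(F),rect(F) if len(F)>3 else'')
    T=sel(.08,.09,.54,.69,.06,.20);print("frame",len(T),rect(T))
    T=sel(.15,.19,.46,.52,.03,.12);print("handle",len(T),rect(T) if len(T)>3 else'')
E
```

```text
at [0.4876 0.0745 0.3081] psi 90.5 Rz [ 0.005 -0.001 -1.   ] q6 0.0 t 7.17
(0.5185, -0.1225, 0.3, 120) -> [-197.2   29.2    8.4] roll -2.95
(0.5185, -0.1225, 0.16, 120) -> [-197.1   28.5  148.4] roll -2.95
side well pts 220 [6.150e+02 1.723e+02 4.530e+01 8.070e+01 2.000e-01]
floor 41 [619.4 189.2  33.7  43.9   1.1]
frame 727 [613.4 138.7 101.  121.5   0.8]
handle 76 [489.8  71.9  13.   14.8   1. ]
top well pts 0 [0. 0. 0. 0. 0.]
floor 0 
frame 230 [6.585e+02 1.417e+02 1.680e+01 1.159e+02 4.000e-01]
handle 0
```

Call:
play_rows(targets=[34,-60,10,8,0,34,-120,18,8,0,34,-180,26,8,0,34,-197,29,8,0,34,-197,29,8,0,34,-197,29,8,0,34,-197,29,8,0,34,-197,29,20,0])

```text
time_s: 8.28
ee_pos: [0.5181, -0.1208, 0.286]
eef_rot: [0.001, 0.703, 0.711, 0.001]
force: [0.0, 0.3, 0.1]
grip_width: 0.034
gripper_force: 0.0
```

```bash
python3 - <<'E'
from h import *
plan([(.5185,-.1225,.156,90.7)])
c,P=snap("top");cv2.imwrite("pics/top2.png",c["image"]);np.savez("top2.npz",**c)
P=P.reshape(-1,3)
def sel(z0,z1,x0,x1,y0,y1):
    return P[(P[:,2]>z0)&(P[:,2]<z1)&(P[:,0]>x0)&(P[:,0]<x1)&(P[:,1]>y0)&(P[:,1]<y1)]
T=sel(.01,.07,.575,.652,.10,.22);print("well pts",len(T),rect(T))
F=sel(.01,.03,.58,.65,.1,.215);print("floor",len(F),rect(F))
T=sel(.08,.092,.54,.69,.06,.20);print("frame",len(T),rect(T))
cv2.imwrite("pics/c2.png",cv2.resize(c["image"][130:280,130:380],None,fx=3,fy=3))
E
```

```text
at [ 0.5181 -0.1208  0.286 ] psi 90.6 Rz [ 0.002 -0.001 -1.   ] q6 -0.37 t 8.28
(0.5185, -0.1225, 0.156, 90.7) -> [-1.6e+00  1.0e-01  1.3e+02] roll -0.01
well pts 492 [6.183e+02 1.622e+02 4.640e+01 8.800e+01 3.000e-01]
floor 373 [621.3 162.3  85.8  39.8  89.8]
frame 751 [616.8 141.4 100.6 117.4   1. ]
```

View pics/c2.png

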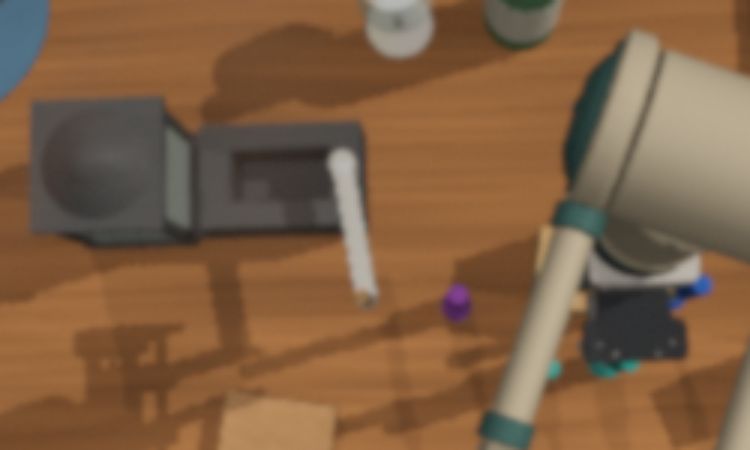

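Call:
play_rows(targets=[34,-1.5,0,40,0,34,-1.5,0,85,0,34,-1.5,0,115,0,34,-1.5,0,130,0,34,-1.5,0,130,0,5,-1.5,0,130,0,5,-1.5,0,130,0,5,-1.5,0,130,0,5,-1.5,0,130,0])

```text
time_s: 9.45
ee_pos: [0.5185, -0.1236, 0.1566]
eef_rot: [0.001, 0.704, 0.71, 0.001]
force: [-0.1, -0.2, 5.6]
grip_width: 0.0175
gripper_force: 30.0
```

```bash
python3 - <<'E'
from h import *
s=readout.state();print(s["force"],s["grip_width"])
plan([(.5185,-.1225,.30,90.7),(.615,.157,.30,90.7)])
E
```

```text
[-0.08443501 -0.24577088  5.62007827] 0.017488115111573683
at [ 0.5185 -0.1236  0.1566] psi 90.5 Rz [ 0.003 -0.001 -1.   ] q6 -0.37 t 9.45
(0.5185, -0.1225, 0.3, 90.7) -> [   1.     0.4 -143.4] roll -0.02
(0.615, 0.157, 0.3, 90.7) -> [ 279.6   99.4 -143.4] roll -0.02
```

Call:
play_rows(targets=[5,0,0,-50,0,5,0,0,-100,0,5,0,0,-143,0,5,60,20,-143,0,5,120,42,-143,0,5,180,64,-143,0,5,230,82,-143,0,5,265,94,-143,0,5,280,99.5,-143,0,5,280,99.5,-143,0])

```text
time_s: 10.7
ee_pos: [0.6143, 0.1576, 0.2977]
eef_rot: [-0.0, 0.703, 0.711, -0.001]
force: [-0.1, -1.5, -1.0]
grip_width: 0.0178
gripper_force: 30.0
```

Call:
play_rows(targets=[5,0,0,0,0,5,0,0,0,0])

```text
time_s: 10.95
ee_pos: [0.6143, 0.1561, 0.2987]
eef_rot: [0.0, 0.705, 0.71, -0.0]
force: [0.4, -0.1, -1.3]
grip_width: 0.0176
gripper_force: 30.0
```

```bash
python3 - <<'E'
from h import *
plan([(.615,.157,.29,90.7),(.615,.157,.1646,90.7)])
c,P=snap("side");cv2.imwrite("pics/c3.png",cv2.resize(c["image"][60:230,190:410],None,fx=3,fy=3))
P=P.reshape(-1,3)
# brush head lowest points, below TCP
for z0,z1 in((.135,.16),(.16,.185),(.19,.22)):
    T=P[(abs(P[:,0]-.615)<.05)&(abs(P[:,1]-.157)<.035)&(P[:,2]>z0)&(P[:,2]<z1)]
    print(len(T),rect(T) if len(T) else'', T[:,2].min() if len(T) else '')
E
```

```text
at [0.6143 0.1561 0.2987] psi 90.4 Rz [ 0.    -0.001 -1.   ] q6 0.13 t 10.95
(0.615, 0.157, 0.29, 90.7) -> [0.9 0.7 8.7] roll -0.03
(0.615, 0.157, 0.1646, 90.7) -> [  1.    0.7 134.1] roll -0.03
13 [609.4 149.8   9.2  24.8  68.8] 0.15638996431767116
85 [610.5 151.6  16.   27.2  70.7] 0.16058987219677567
127 [610.1 153.4  22.8  27.4  65.9] 0.19001950303474968
```

View pics/c3.png

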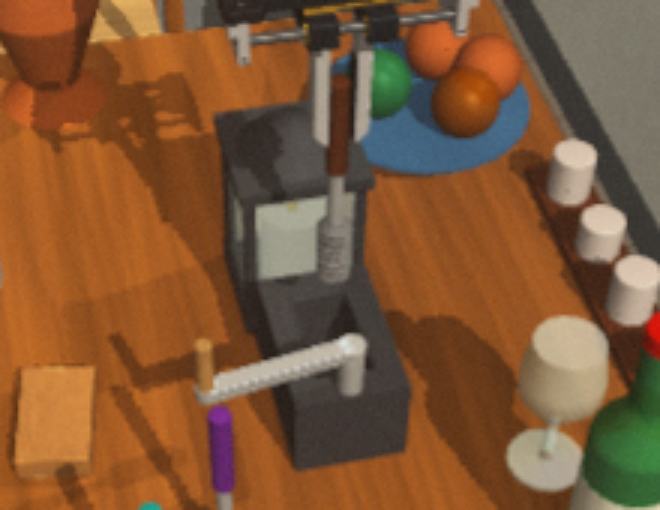

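Call:
play_rows(targets=[5,1,0.7,50,0,5,1,0.7,90,0,5,1,0.7,118,0,5,1,0.7,131,0,5,1,0.7,135,0,5,1,0.7,135,0,5,1,0.7,135,0])

```text
time_s: 11.88
ee_pos: [0.6161, 0.1587, 0.1645]
eef_rot: [0.001, 0.704, 0.71, 0.001]
force: [0.8, 0.4, 0.2]
grip_width: 0.0176
gripper_force: 30.0
```

Call:
play_rows(targets=[5,0,0,1.5,0,5,0,0,2,0,5,0,0,2,0])

```text
time_s: 12.25
ee_pos: [0.6163, 0.1588, 0.1645]
eef_rot: [0.001, 0.704, 0.71, 0.002]
force: [-1.9, 0.2, 9.2]
grip_width: 0.0178
gripper_force: 30.0
```

Call:
play_rows(targets=[5,0,0,-40,0,5,0,0,-74,0,5,0,0,-74,0,5,0,0,-74,0,5,0,0,-40,0,5,0,0,-14,0,5,0,0,-2,0,5,0,0,0,0,5,0,0,0,0,5,0,0,0,0])

```text
time_s: 13.5
ee_pos: [0.6132, 0.1585, 0.1638]
eef_rot: [-0.001, 0.704, 0.71, -0.001]
force: [-4.8, -0.5, 15.6]
grip_width: 0.018
gripper_force: 30.0
```

Call:
play_rows(targets=[5,0,0,-40,0,5,0,0,-74,0,5,0,0,-74,0,5,0,0,-74,0,5,0,0,-110,0,5,0,0,-135,0,5,0,0,-135,0,5,0,0,-135,0])

```text
time_s: 14.5
ee_pos: [0.6143, 0.1585, 0.2937]
eef_rot: [-0.001, 0.704, 0.71, -0.002]
force: [0.1, 0.0, -0.7]
grip_width: 0.0179
gripper_force: 30.0
```

```bash
python3 - <<'E'
from h import *
plan([(.5185,-.1232,.30,90.7),(.5185,-.1232,.158,90.7)])
E
```

```text
at [0.6143 0.1585 0.2937] psi 90.5 Rz [-0.004 -0.001 -1.   ] q6 0.13 t 14.5
(0.5185, -0.1232, 0.3, 90.7) -> [-280.8  -98.4   -5.7] roll -0.02
(0.5185, -0.1232, 0.158, 90.7) -> [-280.7  -97.8  136.3] roll -0.02
```

Call:
play_rows(targets=[5,-50,-17,-6,0,5,-105,-37,-6,0,5,-160,-56,-6,0,5,-215,-75,-6,0,5,-255,-89,-6,0,5,-275,-96.5,-6,0,5,-281,-98.5,-6,0,5,-281,-98.5,-6,0,5,-281,-98.5,-6,0])

```text
time_s: 15.62
ee_pos: [0.5195, -0.1222, 0.3019]
eef_rot: [-0.0, 0.703, 0.711, 0.0]
force: [0.5, 1.0, -0.2]
grip_width: 0.017
gripper_force: 30.0
```

```bash
python3 - <<'E'
from h import *
plan([(.5185,-.1232,.30,90.7),(.5185,-.1232,.158,90.7)])
c,P=snap("side");cv2.imwrite("pics/c4.png",cv2.resize(c["image"][160:330,180:400],None,fx=3,fy=3))
P=P.reshape(-1,3)
for z0,z1 in((.14,.17),(.17,.2),(.22,.25)):
    T=P[(abs(P[:,0]-.5185)<.04)&(abs(P[:,1]+.123)<.04)&(P[:,2]>z0)&(P[:,2]<z1)]
    print(len(T),rect(T) if len(T) else'', T.mean(0))
E
```

```text
at [ 0.5195 -0.1222  0.3019] psi 90.6 Rz [-0.001  0.001 -1.   ] q6 -0.37 t 15.62
(0.5185, -0.1232, 0.3, 90.7) -> [-1.  -1.   1.9] roll -0.01
(0.5185, -0.1232, 0.158, 90.7) -> [ -1.1  -0.9 143.9] roll -0.01
39 [ 516.1 -127.1   12.2   27.2   80.2] [ 0.51542928 -0.12826464  0.16454177]
119 [ 515.7 -126.5   14.8   27.3   73.8] [ 0.51554867 -0.12865643  0.18481416]
57 [ 516.5 -123.8    5.    10.    78.3] [ 0.51646073 -0.12413057  0.23520428]
```

View pics/c4.png

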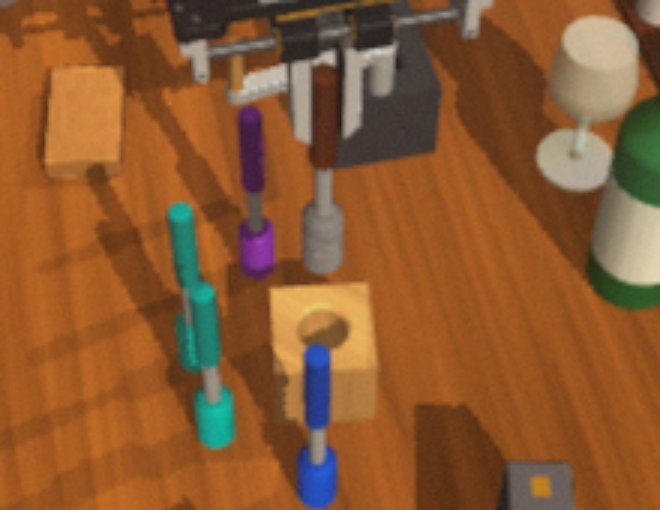

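Call:
play_rows(targets=[5,-1,1,40,0,5,-1,1,75,0,5,-1,1,100,0,5,-1,1,120,0,5,-1,1,133,0,5,-1,1,141,0,5,-1,1,141,0])

```text
time_s: 16.55
ee_pos: [0.5203, -0.124, 0.1612]
eef_rot: [-0.0, 0.704, 0.71, -0.0]
force: [0.5, 0.0, -0.9]
grip_width: 0.0174
gripper_force: 30.0
```

Call:
play_rows(targets=[5,0,0,2,0,5,0,0,4,0,5,0,0,4,0,34,0,0,4,0,34,0,0,4,0,34,0,0,4,0])

```text
time_s: 17.3
ee_pos: [0.5204, -0.1243, 0.1575]
eef_rot: [0.0, 0.704, 0.71, 0.0]
force: [0.0, 0.6, -0.5]
grip_width: 0.0338
gripper_force: 0.0
```

Call:
play_rows(targets=[34,0,0,-40,0,34,0,0,-90,0,34,0,0,-150,0,34,0,0,-170,0,34,0,0,-170,0,34,0,0,-170,0])

```text
time_s: 18.05
ee_pos: [0.5197, -0.124, 0.3259]
eef_rot: [-0.001, 0.704, 0.71, -0.001]
force: [-0.3, -0.4, -0.3]
grip_width: 0.0336
gripper_force: 0.0
```

```bash
python3 - <<'E'
from h import *
# pack: side rect and top rect; yaw
c,P=snap("side");cv2.imwrite("pics/side5.png",c["image"])
Pf=P.reshape(-1,3)
T=Pf[(abs(Pf[:,0]-.518)<.015)&(abs(Pf[:,1]+.123)<.015)&(Pf[:,2]>.196)&(Pf[:,2]<.215)];print("brush top",len(T),T.mean(0),rect(T))
for n in("side0","top0","side"):
    Q=(Pf if n=="side" else cloud(dict(np.load(n+".npz"))).reshape(-1,3))
    T=Q[(abs(Q[:,0]-.625)<.07)&(abs(Q[:,1]+.315)<.07)&(Q[:,2]>.09)&(Q[:,2]<.11)];print(n,rect(T),np.median(T[:,2]))
plan([(.6255,-.3145,.26,t) for t in (76.3,)]+[(.6255,-.3145,.070,76.3)])
E
```

```text
brush top 70 [ 0.51790444 -0.12434629  0.20387902] [ 518.1 -122.8   17.7   17.1   23.7]
side0 [ 624.8 -316.4   91.1   43.9   76.2] 0.09818331523931056
top0 [ 626.3 -313.8   89.6   43.    75.9] 0.10014432358427117
side [ 625.  -315.8   91.3   44.2   76.4] 0.09816114691885591
at [ 0.5195 -0.124   0.3256] psi 90.5 Rz [-0.003  0.001 -1.   ] q6 -0.37 t 18.1
(0.6255, -0.3145, 0.26, 76.3) -> [-191.6  104.4   65.1] roll 1.42
(0.6255, -0.3145, 0.07, 76.3) -> [-191.8  105.   255.1] roll 1.42
```

Call:
play_rows(targets=[80,-50,27,0,0.7,80,-100,54,0,1.42,80,-150,81,0,1.42,80,-180,98,20,1.42,80,-192,104.5,65,1.42,80,-192,104.5,65,1.42,80,-192,104.5,65,1.42,80,-192,104.5,65,1.42])

```text
time_s: 19.1
ee_pos: [0.6271, -0.3149, 0.2649]
eef_rot: [0.002, 0.786, 0.618, 0.001]
force: [0.2, 0.1, 0.4]
grip_width: 0.0799
gripper_force: 0.0
```

```bash
python3 - <<'E'
from h import *
plan([(.6255,-.3145,.07,76.3)])
E
```

```text
at [ 0.6271 -0.3149  0.2649] psi 76.4 Rz [ 0.003 -0.002 -1.   ] q6 -0.33 t 19.1
(0.6255, -0.3145, 0.07, 76.3) -> [  0.2  -2.3 194.9] roll 0.01
```

Call:
play_rows(targets=[80,0,-1.5,50,0,80,0,-1.5,100,0,80,0,-1.5,145,0,80,0,-1.5,178,0,80,0,-1.5,195,0,80,0,-1.5,195,0,30,0,-1.5,195,0,30,0,-1.5,195,0,30,0,-1.5,195,0,30,0,-1.5,195,0])

```text
time_s: 20.35
ee_pos: [0.6254, -0.3151, 0.0679]
eef_rot: [0.0, 0.786, 0.618, 0.0]
force: [-0.1, -1.5, 1.7]
grip_width: 0.0437
gripper_force: 30.0
```

Call:
play_rows(targets=[30,0,0,0,0,30,0,0,0,0,30,0,0,-40,0,30,0,0,-90,0,30,0,0,-140,0,30,0,0,-190,0,30,0,0,-200,0,30,0,0,-200,0,30,0,0,-200,0])

```text
time_s: 21.48
ee_pos: [0.6238, -0.3141, 0.2635]
eef_rot: [-0.003, 0.786, 0.618, -0.001]
force: [0.4, -0.9, -6.2]
grip_width: 0.0439
gripper_force: 30.0
```

```bash
python3 - <<'E'
from h import *
plan([(.615,.157,.29,90.7)])
E
```

```text
at [ 0.6238 -0.3141  0.2635] psi 76.3 Rz [-0.006  0.003 -1.   ] q6 -0.33 t 21.48
(0.615, 0.157, 0.29, 90.7) -> [ 455.7 -120.1  -24.8] roll -1.44
```

Call:
play_rows(targets=[30,20,-5,-25,-0.2,30,65,-17,-25,-0.5,30,115,-30,-25,-0.8,30,170,-45,-25,-1.1,30,225,-59,-25,-1.44,30,280,-74,-25,-1.44,30,335,-88,-25,-1.44,30,390,-103,-25,-1.44,30,430,-113,-25,-1.44,30,455.5,-120,-25,-1.44])

```text
time_s: 22.72
ee_pos: [0.6148, 0.1583, 0.2895]
eef_rot: [-0.002, 0.702, 0.712, -0.002]
force: [0.6, 0.1, -6.4]
grip_width: 0.0438
gripper_force: 30.0
```

Call:
play_rows(targets=[30,0,0,0,0,30,0,0,0,0,30,0,0,40,0,30,0,0,80,0,30,0,0,100,0,30,0,0,110,0,30,0,0,110,0,30,0,0,110,0])

```text
time_s: 23.72
ee_pos: [0.6171, 0.1557, 0.1836]
eef_rot: [0.001, 0.703, 0.711, 0.001]
force: [0.4, 0.4, -5.7]
grip_width: 0.0437
gripper_force: 30.0
```

```bash
python3 - <<'E'
from h import *
plan([(.615,.157,.164,90.7)])
for n in("side","top"):
    c,P=snap(n);np.savez(n+"6.npz",**c);cv2.imwrite(f"pics/{n}6.png",cv2.resize(c["image"][80:250,120:420],None,fx=2.6,fy=2.6))
    P=P.reshape(-1,3)
    def sel(z0,z1,x0,x1,y0,y1):
        return P[(P[:,2]>z0)&(P[:,2]<z1)&(P[:,0]>x0)&(P[:,0]<x1)&(P[:,1]>y0)&(P[:,1]<y1)]
    T=sel(.108,.188,.585,.645,.1,.205);print(n,"pack",len(T),rect(T), T[:,2].min(),np.percentile(T[:,1],[2,50,98]))
    for z in(.11,.13,.15,.17):
        U=sel(z-.008,z+.008,.57,.66,.095,.205)
        if len(U)>5:print(z,len(U),rect(U))
    T=sel(.078,.09,.54,.69,.06,.20);print("frame",len(T),rect(T))
E
```

```text
at [0.6171 0.1557 0.1836] psi 90.7 Rz [ 0.002  0.    -1.   ] q6 0.13 t 23.73
(0.615, 0.157, 0.164, 90.7) -> [ 1.3 -2.2 19.6] roll -0.0
side pack 471 [611.4 151.2  47.3 103.5   4.6] 0.11687571748580017 [0.10256186 0.11290529 0.18664006]
0.13 149 [612.8 143.1 105.7  60.   79. ]
0.15 123 [598.2 145.2  41.   95.4  29.4]
0.17 104 [602.1 128.5  34.2  69.2  39.4]
frame 660 [6.132e+02 1.389e+02 1.006e+02 1.222e+02 6.000e-01]
top pack 110 [606.9 119.   34.6  56.5  49.6] 0.11915841732915355 [0.10216367 0.1132441  0.14446608]
0.13 60 [599.8 110.5  56.8  56.5  49.6]
0.15 10 [597.5 128.2   5.6  33.6  12.8]
0.17 19 [605.1 119.3  17.   37.9  47.8]
frame 337 [616.8 119.9  99.6  73.6   0.9]
```

View pics/side6.png

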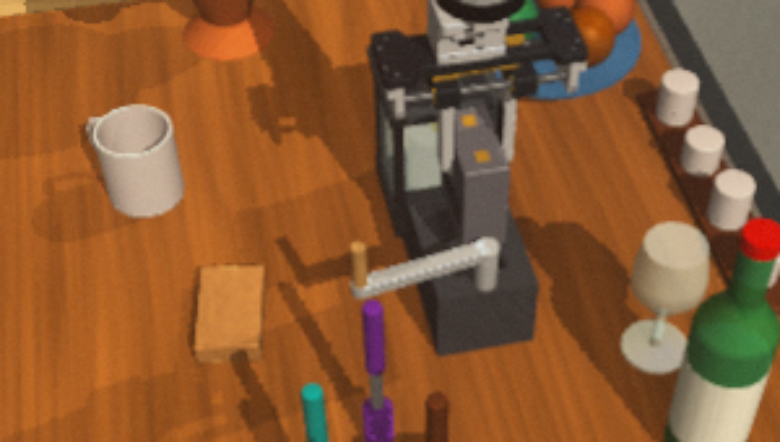

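```bash
python3 - <<'E'
from h import *
for n in("side6","top6"):
    P=cloud(dict(np.load(n+".npz"))).reshape(-1,3)
    def sel(z0,z1,x0,x1,y0,y1):
        return P[(P[:,2]>z0)&(P[:,2]<z1)&(P[:,0]>x0)&(P[:,0]<x1)&(P[:,1]>y0)&(P[:,1]<y1)]
    print(n)
    F=sel(.15,.205,.58,.65,.10,.122);print("pack front",len(F),np.median(F[:,1]) if len(F) else'',F[:,0].min(),F[:,0].max(),rect(F[:,[0,2]]))
    T=sel(.205,.225,.58,.65,.1,.21);print("pack top",len(T),rect(T) if len(T) else '',np.median(T[:,2]) if len(T) else '')
    F=sel(.02,.07,.57,.66,.065,.095);print("block front",len(F),np.median(F[:,1]) if len(F) else'')
    F=sel(.078,.09,.54,.69,.06,.095);print("block top near front",len(F),F[:,1].min() if len(F) else'',F[:,0].min(),F[:,0].max())
E
```

```text
side6
pack front 296 0.11241515906837568 0.593002149181495 0.6377350220085904 [615.3 177.8  54.6  44.4  89.3]
pack top 548 [612.9 153.5  65.4  95.6  16.7] 0.21448460449742546
block front 423 0.08262965315582238
block top near front 216 0.07792011909430585 0.5638748376235457 0.6636249796359791
top6
pack front 42 0.11308051635641057 0.5964484011471936 0.6375693874448995 [6.171e+02 1.790e+02 4.100e+01 5.050e+01 2.000e-01]
pack top 185 [617.6 126.4  42.5  27.7   0.7] 0.21603985306515605
block front 39 0.08290846825727238
block top near front 66 0.08245775990000244 0.5765678116656965 0.6654595453489014
```

Call:
play_rows(targets=[30,2.3,-1.3,0,0,30,2.3,-1.3,12,0,30,2.3,-1.3,24,0,30,2.3,-1.3,32,0,30,2.3,-1.3,36,0,30,2.3,-1.3,36,0])

```text
time_s: 24.58
ee_pos: [0.6147, 0.1582, 0.1459]
eef_rot: [-0.0, 0.703, 0.712, -0.0]
force: [-0.2, 0.6, -5.5]
grip_width: 0.0439
gripper_force: 30.0
```

Call:
play_rows(targets=[30,0,0,12,0,30,0,0,24,0,30,0,0,36,0,30,0,0,46,0,30,0,0,53,0,30,0,0,56,0,30,0,0,56,0])

```text
time_s: 25.45
ee_pos: [0.6149, 0.1583, 0.0903]
eef_rot: [0.0, 0.703, 0.712, -0.0]
force: [-0.4, -0.4, -5.7]
grip_width: 0.0438
gripper_force: 30.0
```

Call:
play_rows(targets=[30,0,0,1.5,0,30,0,0,2.2,0,30,0,0,2.2,0])

```text
time_s: 25.82
ee_pos: [0.6149, 0.1583, 0.0882]
eef_rot: [0.0, 0.703, 0.712, 0.0]
force: [-0.8, 0.0, -4.6]
grip_width: 0.044
gripper_force: 30.0
```

Call:
play_rows(targets=[60,0,0,0,0,60,0,0,0,0,60,0,0,0,0,60,0,0,-40,0,60,0,0,-90,0,60,0,0,-150,0,60,0,0,-210,0,30,-60,-70,-210,0,30,-90,-115,-210,0,30,-90,-115,-210,0])

```text
time_s: 27.08
ee_pos: [0.4985, 0.0656, 0.2992]
eef_rot: [0.001, 0.703, 0.711, 0.0]
force: [0.4, 0.8, -0.0]
grip_width: 0.0333
gripper_force: 0.0
```

```bash
python3 - <<'E'
from h import *
for n in("side","top"):
    c,P=snap(n);np.savez(n+"7.npz",**c);cv2.imwrite(f"pics/{n}7.png",cv2.resize(c["image"][80:280,150:420],None,fx=2.6,fy=2.6))
    P=P.reshape(-1,3)
    def sel(z0,z1,x0,x1,y0,y1):
        return P[(P[:,2]>z0)&(P[:,2]<z1)&(P[:,0]>x0)&(P[:,0]<x1)&(P[:,1]>y0)&(P[:,1]<y1)]
    T=sel(.105,.135,.58,.65,.118,.215);
    if len(T)>9:
        print(n,"packtop",len(T),rect(T),np.median(T[:,2]),np.linalg.lstsq(np.c_[T[:,:2]-T[:,:2].mean(0),np.ones(len(T))],T[:,2],rcond=None)[0])
    T=sel(.145,.19,.46,.52,.03,.12);print("handle",len(T),rect(T) if len(T)>3 else'',T[:,2].max() if len(T) else'')
    T=sel(.165,.19,.46,.52,.03,.12);print("handle hi",len(T),rect(T) if len(T)>3 else'')
plan([(.4905,.074,.25,90.7)])
E
```

```text
side packtop 421 [612.5 161.3  44.5  86.5   0. ] 0.11921712459000877 [ 0.05748496 -0.00923631  0.11880732]
handle 84 [490.5  73.4  15.3  13.1  42.3] 0.18800543634765943
handle hi 49 [490.5  73.4  15.3  13.1  42.3]
handle 0  
handle hi 0 
at [0.5    0.0661 0.2992] psi 90.6 Rz [ 0.002 -0.    -1.   ] q6 -0.02 t 27.18
(0.4905, 0.074, 0.25, 90.7) -> [ 8.  -9.5 49.2] roll -0.01
```

View pics/side7.png

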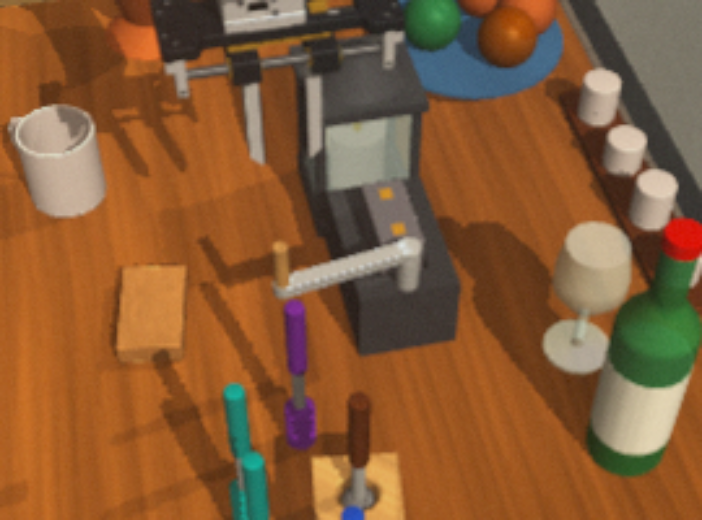

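Call:
play_rows(targets=[34,9,-8.5,40,0,34,9,-8.5,90,0,34,9,-8.5,130,0,34,9,-8.5,154,0,34,9,-8.5,154,0,34,9,-8.5,154,0,5,9,-8.5,154,0,5,9,-8.5,154,0,5,9,-8.5,154,0,5,9,-8.5,154,0])

```text
time_s: 28.42
ee_pos: [0.4918, 0.0757, 0.1449]
eef_rot: [-0.0, 0.703, 0.712, -0.0]
force: [-3.7, -0.0, 6.5]
grip_width: 0.0132
gripper_force: 30.0
```

```bash
python3 - <<'E'
from h import *
s=readout.state();x,y,z=s["ee_pos"];print(s["grip_width"],s["force"])
P=np.array([.6155,.0935]);d=np.array([x,y])-P;r=np.hypot(*d);a0=np.arctan2(-d[0],d[1]);print(r,a0)
A=np.linspace(a0,0.01,19)[1:]
R=np.linspace(r,.126,19)[1:]
plan([(*np.round(P+r*np.array([-np.sin(a),np.cos(a)]),4).tolist(),round(float(z),3),90.7) for a,r in zip(A,R)])
E
```

```text
0.013203808344383675 [-3.67081714 -0.01256002  6.54157647]
0.12500102395676826 1.7134389170221234
at [0.4918 0.0757 0.1449] psi 90.7 Rz [-0. -0. -1.] q6 0.0 t 28.43
(0.4906, 0.0875, 0.145, 90.7) -> [11.8 -1.  -0.1] roll 0.0
(0.4905, 0.0993, 0.145, 90.7) -> [23.6 -1.  -0.1] roll 0.0
(0.4916, 0.1111, 0.145, 90.7) -> [35.4  0.3 -0.1] roll 0.0
(0.4937, 0.1228, 0.145, 90.7) -> [47.   2.5 -0.1] roll 0.0
(0.497, 0.1342, 0.145, 90.7) -> [58.4  6.  -0.1] roll 0.0
(0.5013, 0.1452, 0.145, 90.7) -> [69.3 10.4 -0.1] roll 0.0
(0.5067, 0.1558, 0.145, 90.7) -> [79.9 15.9 -0.1] roll 0.0
(0.513, 0.1658, 0.145, 90.7) -> [89.8 22.4 -0.1] roll 0.0
(0.5202, 0.1752, 0.145, 90.7) -> [99.1 29.7 -0.1] roll 0.0
(0.5284, 0.1839, 0.145, 90.7) -> [ 1.077e+02  3.800e+01 -1.000e-01] roll 0.0
(0.5373, 0.1918, 0.145, 90.7) -> [115.5  47.   -0.2] roll 0.0
(0.5469, 0.1988, 0.145, 90.7) -> [122.4  56.7  -0.2] roll 0.0
(0.5571, 0.2048, 0.145, 90.7) -> [128.2  67.   -0.2] roll 0.0
(0.5679, 0.2099, 0.145, 90.7) -> [133.2  77.8  -0.2] roll 0.0
(0.579, 0.2139, 0.145, 90.7) -> [137.1  89.   -0.2] roll 0.0
(0.5906, 0.2169, 0.145, 90.7) -> [139.9 100.6  -0.2] roll 0.0
(0.6023, 0.2188, 0.145, 90.7) -> [141.7 112.3  -0.2] roll 0.0
(0.6142, 0.2195, 0.145, 90.7) -> [142.2 124.2  -0.2] roll 0.0
```

Call:
play_rows(targets=[5,11.8,-1,0,0,5,23.6,-1,0,0,5,35.4,0.3,0,0,5,47,2.5,0,0,5,58.4,6,0,0,5,69.3,10.4,0,0,5,79.9,15.9,0,0,5,89.8,22.4,0,0,5,99.1,29.7,0,0,5,99.1,29.7,0,0])

```text
time_s: 29.68
ee_pos: [0.516, 0.1793, 0.1447]
eef_rot: [-0.006, 0.703, 0.711, -0.001]
force: [-11.0, 7.5, 9.5]
grip_width: 0.0135
gripper_force: 30.0
```

Call:
play_rows(targets=[5,8.6,8.3,0,0,5,16.4,17.3,0,0,5,23.3,27,0,0,5,29.1,37.3,0,0,5,34.1,48.1,0,0,5,38,59.3,0,0,5,40.8,70.9,0,0,5,42.6,82.6,0,0,5,43.1,94.5,0,0,5,43.1,94.5,0,0])

```text
time_s: 30.92
ee_pos: [0.6144, 0.2337, 0.1452]
eef_rot: [-0.009, 0.703, 0.711, 0.009]
force: [-2.9, 26.4, 1.7]
grip_width: 0.009
gripper_force: 31.2
```

Call:
play_rows(targets=[5,0,2,0,0,5,0,4,0,0,5,0,4,0,0])

```text
time_s: 31.3
ee_pos: [0.6145, 0.2337, 0.1451]
eef_rot: [-0.011, 0.703, 0.711, 0.007]
force: [-9.3, 27.0, 5.0]
grip_width: 0.0087
gripper_force: 31.1
```

Call:
play_rows(targets=[40,0,-4,0,0,40,0,-4,0,0,40,0,-4,0,0,40,0,-4,-40,0,40,0,-4,-90,0,40,0,-4,-120,0,40,-90,-90,-140,0,40,-90,-90,-140,0,40,-90,-90,-140,0,40,-90,-90,-140,0])

```text
time_s: 32.55
ee_pos: [0.5307, 0.1279, 0.2844]
eef_rot: [0.0, 0.703, 0.711, 0.001]
force: [-0.1, -0.5, -0.4]
grip_width: 0.0397
gripper_force: 0.0
```

```bash
python3 - <<'E'
from h import *
for n in("side","top"):
    c,P=snap(n);np.savez(n+"8.npz",**c);cv2.imwrite(f"pics/{n}8.png",cv2.resize(c["image"][80:280,150:420],None,fx=2.6,fy=2.6))
    P=P.reshape(-1,3)
    def sel(z0,z1,x0,x1,y0,y1):
        return P[(P[:,2]>z0)&(P[:,2]<z1)&(P[:,0]>x0)&(P[:,0]<x1)&(P[:,1]>y0)&(P[:,1]<y1)]
    T=sel(.148,.195,.56,.66,.17,.25);print(n,"handle",len(T),rect(T) if len(T)>3 else'')
    T=sel(.122,.145,.57,.66,.06,.25);print("arm",len(T),rect(T))
plan([(.6,.217,.25,90.7)])
E
```

```text
side handle 104 [605.7 230.5  87.5  39.    0. ]
arm 365 [614.9 153.4 141.   32.   89.4]
top handle 0 
arm 118 [614.5 105.4  38.9  33.6  84.8]
at [0.531  0.1287 0.2837] psi 90.7 Rz [ 0.  0. -1.] q6 0.1 t 32.65
(0.6, 0.217, 0.25, 90.7) -> [87.4 70.2 33.7] roll 0.0
```

View pics/side8.png

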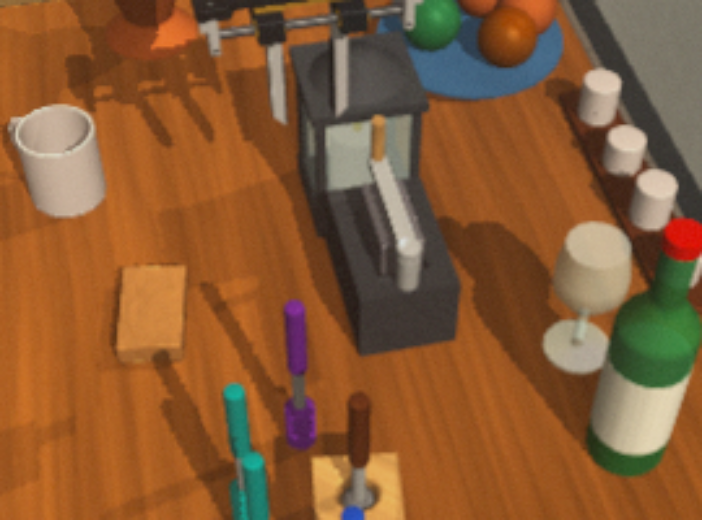

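Call:
play_rows(targets=[0,40,20,0,0,0,75,35,0,0,0,90,42,0,0,0,90,42,0,0,0,90,42,50,0,0,90,42,100,0,0,90,42,130,0,0,90,42,139,0,0,90,42,139,0,0,90,42,139,0])

```text
time_s: 33.9
ee_pos: [0.5719, 0.219, 0.147]
eef_rot: [0.001, 0.703, 0.712, 0.001]
force: [-0.1, 0.5, 1.1]
grip_width: 0.0007
gripper_force: 0.0
```

```bash
python3 - <<'E'
from h import *
P=cloud(dict(np.load("side8.npz"))).reshape(-1,3)
def sel(z0,z1,x0,x1,y0,y1):
    return P[(P[:,2]>z0)&(P[:,2]<z1)&(P[:,0]>x0)&(P[:,0]<x1)&(P[:,1]>y0)&(P[:,1]<y1)]
T=sel(.15,.19,.59,.64,.195,.235);print("handle",len(T),rect(T))
for y in(.11,.13,.15,.17,.19,.21):
    T=sel(.127,.145,.58,.66,y-.008,y+.008)
    if len(T):print(y,len(T),T[:,0].min(),T[:,0].max(),np.median(T[:,0]))
plan([(.59,.2195,.145,90.7)])
E
```

```text
handle 74 [611.7 219.6  17.9  13.1  82.7]
0.11 40 0.6041247651051641 0.6229109705602223 0.6128270115235303
0.13 42 0.6042677785249615 0.6224246295239432 0.6113152526758773
0.15 33 0.6041224039414749 0.6224440439867769 0.6117494442060248
0.17 34 0.603530241085095 0.6217527712219341 0.6116866489574864
0.19 34 0.6036146436774847 0.6216586193413026 0.6125170879124717
0.21 42 0.6030019001012978 0.6213514180520515 0.6110649578002879
at [0.5719 0.219  0.147 ] psi 90.7 Rz [ 0.003  0.001 -1.   ] q6 0.24 t 33.9
(0.59, 0.2195, 0.145, 90.7) -> [ 0.3 18.   2. ] roll 0.0
```

Call:
play_rows(targets=[0,0,12,0,0,0,0,18,0,0,0,0,21,0,0,0,0,23,0,0,0,0,23,0,0])

```text
time_s: 34.52
ee_pos: [0.5938, 0.2192, 0.145]
eef_rot: [-0.0, 0.703, 0.712, -0.0]
force: [-0.7, -0.5, 0.1]
grip_width: 0.0007
gripper_force: 0.0
```

Call:
play_rows(targets=[0,0,1.5,0,0,0,0,3,0,0,0,0,4.5,0,0,0,0,4.5,0,0])

```text
time_s: 35.02
ee_pos: [0.595, 0.2193, 0.145]
eef_rot: [-0.002, 0.703, 0.712, -0.002]
force: [-7.4, -0.2, 4.2]
grip_width: 0.0007
gripper_force: 3.6
```

Call:
play_rows(targets=[0,0,2,0,0,0,0,4,0,0,0,0,5,0,0,0,0,5,0,0])

```text
time_s: 35.52
ee_pos: [0.595, 0.2193, 0.145]
eef_rot: [-0.005, 0.702, 0.712, -0.006]
force: [-15.9, -0.6, 8.8]
grip_width: 0.0007
gripper_force: 8.2
```

Call:
play_rows(targets=[0,0,-12,0,0,0,0,-20,0,0,0,0,-24,0,0,0,0,-24,-60,0,0,0,-24,-120,0,0,0,-24,-160,0,0,-60,-60,-160,0,0,-120,-100,-160,0,0,-170,-140,-160,0,0,-190,-160,-160,0])

```text
time_s: 36.78
ee_pos: [0.4447, 0.0255, 0.3054]
eef_rot: [0.001, 0.703, 0.711, 0.0]
force: [-0.2, 0.2, 0.5]
grip_width: 0.0003
gripper_force: 0.0
```

```bash
python3 - <<'E'
from h import *
c,P=snap("top");cv2.imwrite("pics/top9.png",c["image"])
c2,P2=snap("side")
P2=P2.reshape(-1,3)
def sel(P,z0,z1,x0,x1,y0,y1):
    return P[(P[:,2]>z0)&(P[:,2]<z1)&(P[:,0]>x0)&(P[:,0]<x1)&(P[:,1]>y0)&(P[:,1]<y1)]
P=P.reshape(-1,3)
for Q in(P2,P):
  T=sel(Q,.127,.145,.58,.66,.10,.20); 
  if len(T)>9:
    print("arm slope",np.polyfit(T[:,1],T[:,0],1))
  T=sel(Q,.15,.19,.59,.64,.195,.235);print("handle",len(T),rect(T) if len(T)>3 else'')
  for nm,b in dict(bottle=(.27,.3,.75,.83,-.12,-.04),goblet=(.14,.16,.74,.82,0,.09),speaker=(.092,.106,.36,.47,-.4,-.3),matchbox=(.015,.032,.3,.43,.1,.24),purple=(.18,.2,.46,.51,-.03,.02),brush=(.195,.215,.5,.54,-.14,-.1),blue=(.18,.2,.47,.52,-.23,-.19),mug=(.083,.095,.24,.35,.33,.43)).items():
    T=sel(Q,*b);print(nm,rect(T) if len(T)>3 else'')
print(readout.state()["time_s"])
E
```

```text
arm slope [-0.01147807  0.61410651]
handle 75 [612.4 221.7  19.1  13.1  77.1]
bottle [787.1 -79.2  33.   31.5  73.8]
goblet [780.9  44.4  63.6  62.   14.9]
speaker [ 413.5 -349.1   64.    64.8   22.5]
matchbox [367.8 171.6 116.1  64.9  80.7]
purple [487.8  -8.4  16.5  16.6   1.9]
brush [ 518.1 -123.3   16.6   17.3   28. ]
blue [ 493.6 -216.6   16.1   15.4   77.8]
mug [296.1 383.8  87.4  80.4  84. ]
arm slope [-0.01845583  0.61871893]
handle 41 [614.8 219.7  12.6  11.8  89.4]
bottle [788.5 -77.6  32.2  32.5  26.1]
goblet [781.3  47.5  61.1  60.6  52.2]
speaker [ 414.9 -347.5   66.    65.9   23.1]
matchbox [370.1 172.2 108.1  65.1  81. ]
purple 
brush [ 520.4 -121.1   15.5   15.1   88.4]
blue [ 495.9 -213.9   15.3   17.3   83.7]
mug [297.7 382.8  82.2  84.5  55.9]
36.875
```

View pics/top9.png

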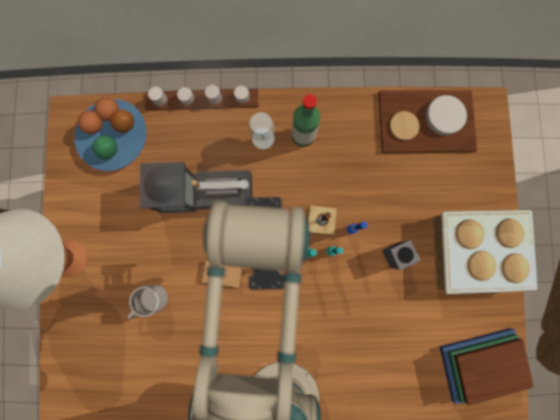

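The top view shows the lever shut along the well (195,184)–(245,184), the brush back in its stand (322,218), and everything else where it was.

```bash
python3 -c "
from bench import order
print(order.sign_off())"
```

```text
the job is handed in; nothing more can be done
None
```

The job is handed in at about 37 s: I opened the lever, swept the well with two full strokes, put the brush back in its stand, set the pack home in the well and pushed the lever shut against its stop. The other things I re-measured had not moved.

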